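# Bring the tumbler's filler neck to the top

### The job

Turn the bench tumbler by pushing one spoke of its wheel after another, either way round, until the drum's filler neck points straight up, ready to be opened, and leave it standing so. Push lightly on the spokes with shut fingers or fingertips; do not grip them, do not touch the filler neck, and do not shift the stand or disturb the glassware around it.

Things in the scene. Friction and masses are not known exactly. Their poses are not given: they have to be found in the camera images.
- drum (a joint): drum, spokes and neck turn as one on a level axle (x of mixer, 170 mm above the table). 0 = filler neck straight up; growing = clockwise seen from the robot's side along +x (the top moves to the mixer's -y). Turns without end (2 pi more is the same place) and stays where left: friction 0.16 N m (1.5 to 2 N at a spoke's end), no spring.
- spokes: rimless wheel of six spokes on the robot's end of the axle, spokes ending 120 mm from the axle. Origin on the axle in the spokes' plane; x along the axle away from the robot, z (turns along) the way the filler neck points. Spokes at 30, 90, 150, 210, 270, 330 degrees from z: steel rods 10 mm thick, the outer 55 mm a round black grip 16 mm thick; hub 52 mm across.
- stem: filler neck on the drum, near its far end, 165 mm beyond the plane of the spokes: steel tube 22 mm thick with a white cap 32 mm across, out of the drum (112 mm across) to 113 mm from the axle. Origin on the axle, z along the neck outwards.
- stem_tip (a point): middle of the end of the filler neck's cap, 113 mm from the axle
- mixer: grey tumbler stand, about 6 kg, loose on the table: base plate 240 by 220 mm, 20 thick, two posts up to 200 mm carrying the axle. Origin on the table under the middle of the spoke wheel; z up, x along the axle from spokes to drum, y left. Plate from x = -35 to 205 mm, posts at x = 30 and 68, the drum overhanging beyond them (80 to 187), the spoke wheel overhanging in front.
- vial1: bystander: small amber bottle with a white cap, 44 across, 85 tall (mm); origin at the centre of its underside
- vial2: bystander: small amber bottle with a white cap, 44 across, 85 tall (mm); origin at the centre of its underside
- stock1: bystander: amber bottle with a black cap, 64 across, 120 tall (mm); origin at the centre of its underside
- stock2: bystander: amber bottle with a black cap, 64 across, 120 tall (mm); origin at the centre of its underside
- beaker: bystander: empty glass beaker, 70 across, 85 tall (mm); origin at the centre of its underside
- spatula: bystander: lab spatula lying flat, 200 long (mm); origin at the centre of its underside, x along its length
- jar: bystander: squat jar with a lid, 60 across, 60 tall (mm); origin at the centre of its underside

How it is judged (in metres and radians):
At the end, for the whole second after the job is handed in: the filler neck points straight up within about 7 degrees (0.12 rad) and the wheel is at rest, the stand within 20 mm of its place and upright, every bystander within 30 mm of its place (angle between stem's own z axis and vertical below 0.12 rad and angular speed of spokes below 0.1 rad/s and distance of mixer from where it was at the start of the episode below 0.02 m and angle between mixer's own z axis and vertical below 0.05 rad and distance of each of vial1, vial2, stock1, stock2, beaker, spatula, jar from where it was at the start of the episode below 0.03 m); the robot touches nothing.
It fails at once if the robot touches the filler neck (contact force between any of the fingers, the arm and stem above 0.3 N).
It fails at once if a spoke is gripped, or pushed with more than 25 N (contact force between the fingers and spokes above 25 N).
It fails at once if the stand is shifted by more than 20 mm, lifted or tipped (distance of mixer from where it was at the start of the episode above 0.02 m or angle between mixer's own z axis and vertical above 0.05 rad).
It fails at once if a bystander is moved by more than 30 mm, lifted or knocked over (distance of any of vial1, vial2, stock1, stock2, beaker, spatula, jar from where it was at the start of the episode above 0.03 m or angle between any of vial1, vial2, stock1, stock2, beaker, spatula, jar's own z axis and vertical above 0.4 rad).
It also fails if it takes over 61 s, if anything falls off the work surface, if the arm or the gripper's body presses on something with over 40 N, if the wrist force passes 120 N, or if a joint passes its speed limit or range.

### The arm

A 6-joint arm with a two-finger parallel gripper is mounted at the origin on the work surface. World frame = base frame: x ahead of the robot, y to its left, z up, the work surface at z = 0. Lengths are in mm, angles in rad, forces in N, time in s.
With the tool pointing down it reaches from about 350 to 775 mm from the base axis. Payload 7.3 kg.
Tool frame: the origin (TCP) lies at the very end of the fingers, on their centre line; the grasp point (between the pads) lies 19 mm behind it; z points along the fingers, y is the line along which they close (so a half turn about z gives the same grasp; the last joint's range is limited). The gripper opens to 92 mm and grips with 3 to 60 N. Pads are 19 mm wide; open, the fingers measure 130 mm over their backs; the gripper's body (75 mm by 190 mm) begins 47 mm behind the grasp point.
Start: joints at [-1.346, 0.342, 1.524, -0, 1.275, -0.146], TCP at [190.263, -489.331, 226.741] pointing down, gripper open.
Joint ranges: [-2.53, 2.53], [-0.77, 2.02], [0.04, 2.7], [-1, 4.14], [0.28, 2.66], [-3.11, 3.11]. Speed limits (rad/s): [2.57, 2.57, 3.14, 3.14, 3.14, 3.14].

### API

Orientations are given as [roll, pitch, yaw] about the fixed x, y, z axes, in that order (R = Rz(yaw) Ry(pitch) Rx(roll)).
In Python, from plant import get_obs, capture, close_job gives the robot as it stands. The module is installed in compiled form; this text tells all that it offers.
- The arm moves only by the shell command python3 -m handwheel 'ROWS'. ROWS is JSON, a list of rows, each a list of 3 entries, a list of its own where there are three numbers: the turn, a rotation vector about the tool's x, y, z in degrees, then the shift along the tool's x, y, z in m, then the opening, from 0 (shut) to 1 (fully open). A call has 1 to 12 rows; each row is the pose to reach, as a shift and turn from the pose commanded when the call began, along the tool's axes at that moment; what a row does not reach only later rows make up. A row lasts 1/10 s, in which the tool goes at most 50 mm and 8.59 degrees, less where a joint would pass 70% of its speed; a pose out of reach is approached as far as the arm can. A call with a gripper value outside its range is refused whole. The fingers move at their own pace and stop on an object; the grip force is fixed at half the most. Time passes only in rows, so rows that repeat a pose let the fingers close. It gives the time, the measured TCP pose, the force, the opening and the grip force at its end, in the units of the state.
- get_obs(): the state, without advancing time (a new reading comes with each control period).
- capture(name): name is "scene" or "side" or "wrist"; returns a dict with "image" (480x640x3 uint8, red, green, blue), "depth" (480x640 float32, mm along the optical axis (not along the pixel's ray), 0 where there is no reading), "fx", "fy", "cx", "cy" (pixels), "camera_from_world" (4x4, takes a point from world to camera coordinates). Camera axes: x right, y down, z forward; pixel columns grow to the right and rows downward; lengths in mm; the calibration is good to about 2 mm. A picture is of the moment at which its call begins.
- close_job(): hands the job in; it is judged then, once.
The state is a dict: "time": time; "joint_positions": joint angles; "dq": joint speeds; "tau": joint torques, N m; "tool_pos": TCP position; "tcp_rot": TCP orientation; "contact_force": force on the tool from outside, world axes, zero at the start; "moment": the same for the moment, N m; "grip_width": finger opening in mm; "finger_force": force on a finger pad.
Only numpy, scipy, OpenCV 4.12 (cv2) and the standard library are available. Lean on these libraries where they do the work, as an engineer would, in place of code of your own. Each camera call takes 0.05 s, during which the arm holds its last target. There are 200 camera calls.

## Working session

There is one attempt and no reset: what is moved stays moved. The work goes in short steps, Python scripts to look and compute and a shell command to move; the robot and the scene stay as the last step left them, time stands still between calls to the robot, and variables do not carry over. Pictures are saved under pics/ and viewed, at most 10 in all, crops included, and the job is handed in when it is done.

```bash
mkdir -p pics; cat > h.py <<'E'
import numpy as np, cv2
from plant import get_obs, capture
def cap(n, save=None):
    c=capture(n)
    if save: cv2.imwrite('pics/'+save,c['image'][:,:,::-1])
    return c
def pts(c):
    d=c['depth']; v,u=np.mgrid[:480,:640]
    P=np.stack([(u-c['cx'])*d/c['fx'],(v-c['cy'])*d/c['fy'],d,np.ones_like(d)],-1)
    W=P@np.linalg.inv(c['camera_from_world']).T
    W=W[...,:3]; W[d==0]=np.nan
    return W
E
python3 - <<'E'
from h import *
a=cap('scene','scene1.png');b=cap('side','side1.png')
for c in (a,b):
    T=np.linalg.inv(c['camera_from_world']);print(T.round(2))
o=get_obs();print(o['tool_pos'],o['tcp_rot'],o['time'],o['grip_width'])
E
```

```text
[[ 8.10000e-01  4.30000e-01 -3.90000e-01  1.30111e+03]
 [ 5.80000e-01 -5.90000e-01  5.60000e-01 -1.06157e+03]
 [ 1.00000e-02 -6.80000e-01 -7.30000e-01  1.57407e+03]
 [ 0.00000e+00  0.00000e+00  0.00000e+00  1.00000e+00]]
[[-9.20000e-01 -1.90000e-01  3.50000e-01  4.08900e+01]
 [-4.00000e-01  4.70000e-01 -7.90000e-01  1.14939e+03]
 [-2.00000e-02 -8.60000e-01 -5.00000e-01  9.33950e+02]
 [ 0.00000e+00  0.00000e+00  0.00000e+00  1.00000e+00]]
[ 190.17042638 -488.97188476  226.14741012] [-3.14027834e+00 -1.93444410e-04  3.70759846e-01] 0.1 91.70347009729926
```

View pics/scene1.png

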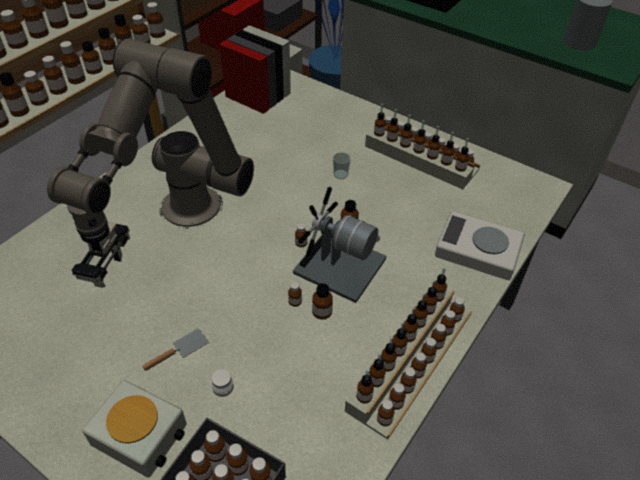

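View pics/side1.png

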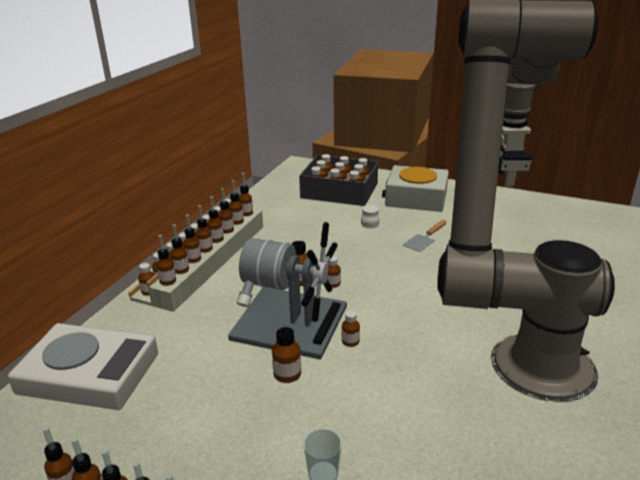

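Scene view: wheel at about (322,222), drum at (355,237), with vials at (300,236) and (295,293). Side view: neck cap at (245,297), pointing down and to the mixer's left; wheel at (320,272).

```bash
python3 - <<'E'
from h import *
a=cap('scene');b=cap('side')
ca=a['image'][170:330,270:400];cb=b['image'][215:385,220:375]
f=lambda x:cv2.resize(x,(400,500),interpolation=cv2.INTER_CUBIC)
cv2.imwrite('pics/crop.png',np.hstack([f(ca),f(cb)])[:,:,::-1])
for n,c,(x0,x1,y0,y1) in (('scene',a,(270,400,170,330)),('side',b,(220,375,215,385))):
    W=pts(c);M=np.zeros((480,640),bool);M[y0:y1,x0:x1]=1
    z=W[...,2];g=c['image'].astype(int)
    pl=M&(abs(z-20)<5)&(g.max(-1)-g.min(-1)<40)
    k=cv2.morphologyEx(pl.astype(np.uint8),cv2.MORPH_OPEN,np.ones((3,3)))>0
    p=W[k][:,:2].astype(np.float32)
    print(n,'plate',len(p),cv2.minAreaRect(p), np.median(z[k]))
    for u,v in ([(322,222),(330,193),(309,258),(355,237),(300,238),(295,294),(322,302),(349,212),(341,165)] if n=='scene' else [(320,272),(323,237),(265,265),(246,296),(350,330),(287,360),(334,272),(300,255)]):
        print((u,v),np.nanmedian(W[v-1:v+2,u-1:u+2].reshape(-1,3),0).round())
E
```

```text
scene plate 599 ((619.73486328125, 36.7841796875), (280.7605285644531, 162.12966918945312), 36.845218658447266) 19.38544686804471
(322, 222) [536.  63. 185.]
(330, 193) [523. 123. 252.]
(309, 258) [519.  23.  31.]
(355, 237) [674.  44. 214.]
(300, 238) [525. -36. 186.]
(295, 294) [ 581. -141.   58.]
(322, 302) [ 679. -131.   82.]
(349, 212) [537. 230.  91.]
(341, 165) [364. 441.  73.]
side plate 3473 ((676.804931640625, -107.33734130859375), (388.017333984375, 657.2840576171875), 14.551071166992188) 19.730165747038086
(320, 272) [513.  89. 184.]
(323, 237) [524.  43. 251.]
(265, 265) [635. 128. 198.]
(246, 296) [670. 167. 126.]
(350, 330) [432. 105.  52.]
(287, 360) [513. 273.  67.]
(334, 272) [ 561. -112.   52.]
(300, 255) [654. -96.  94.]
```

View pics/crop.png

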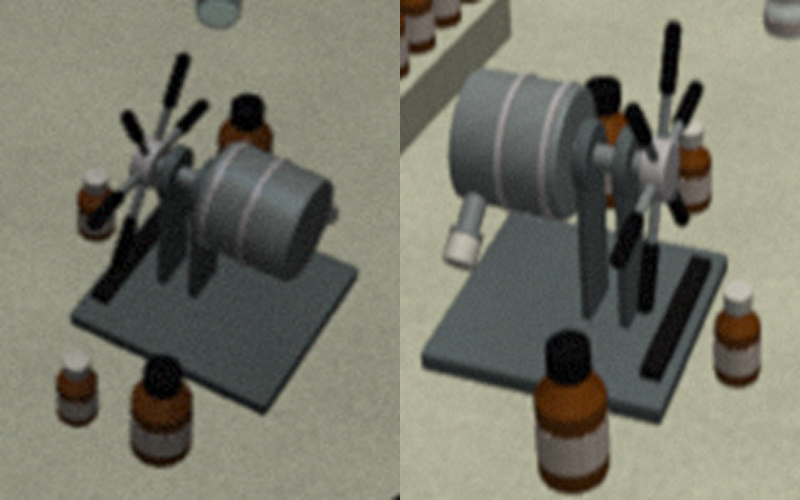

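```bash
cat > wheel.py <<'E'
from h import *
def grips(c,box):
    x0,x1,y0,y1=box
    W=pts(c);g=c['image'].astype(int);z=W[...,2]
    M=np.zeros((480,640),bool);M[y0:y1,x0:x1]=1
    d=np.linalg.norm(W-[520,75,170],axis=-1)
    return W, M&(g.max(-1)<60)&(d<150)&(z>42)
E
python3 - <<'E'
from wheel import *
P=[]
for n,box in (('scene',(270,400,170,330)),('side',(220,375,215,385))):
    c=cap(n); W,m=grips(c,box)
    k,l,s,ce=cv2.connectedComponentsWithStats(m.astype(np.uint8))
    for i in range(1,k):
        if s[i,4]>5:
            q=W[l==i];print(n,ce[i].round(),s[i,4],np.median(q,0).round(),q.min(0).round(),q.max(0).round());P.append(q)
    W=pts(c);z=W[...,2];g=c['image'].astype(int)
    pl=(abs(z-20)<4)&(np.linalg.norm(W[...,:2]-[600,80],axis=-1)<230)&(g.max(-1)<110)&(g[...,0]-g[...,2]<5)
    k,l,s,ce=cv2.connectedComponentsWithStats(pl.astype(np.uint8));i=1+s[1:,4].argmax()
    # contour of grey plate: hull + convex polygon approx
    p=W[l==i][:,:2].astype(np.float32);print('plate',len(p),cv2.minAreaRect(p));h=cv2.convexHull(p);print(cv2.approxPolyDP(h,25,True).reshape(-1,2).round().tolist())
E
```

```text
scene [327. 196.] 73 [518. 116. 248.] [509.  96. 218.] [526. 138. 270.]
scene [332. 207.] 48 [516. 154. 165.] [507. 125. 155.] [526. 183. 177.]
scene [313. 211.] 47 [529.  26. 254.] [519.  13. 206.] [535.  49. 281.]
scene [323. 218.] 7 [532.  78. 184.] [531.  64. 180.] [534.  84. 191.]
scene [331. 241.] 586 [560.  50. 143.] [511.  16.  42.] [661. 103. 202.]
scene [303. 236.] 116 [527.  -8. 181.] [429. -53.  44.] [539. 102. 197.]
scene [310. 247.] 74 [528.  13. 101.] [520.  -6.  75.] [535.  37. 129.]
plate 1534 ((608.5382690429688, 72.57083129882812), (239.85060119628906, 219.7753143310547), 5.037912845611572)
[[733.0, -27.0], [714.0, 188.0], [507.0, 72.0], [515.0, -46.0]]
side [324. 235.] 130 [522.  40. 256.] [515.  24. 227.] [530.  55. 280.]
side [332. 250.] 75 [526. -12. 185.] [519. -42. 177.] [533.  13. 191.]
side [302. 290.] 1295 [548. 100. 135.] [502.  50.  42.] [605. 191. 268.]
side [267. 281.] 131 [632. 134. 156.] [610. 121. 131.] [649. 141. 176.]
side [328. 286.] 54 [519.  30. 106.] [515.   9.  81.] [527.  43. 127.]
side [345. 330.] 15 [445. 107.  50.] [435. 105.  45.] [449. 111.  56.]
plate 3319 ((604.2572631835938, 80.90744018554688), (240.6551513671875, 225.92506408691406), 5.175474166870117)
[[729.0, -15.0], [709.0, 198.0], [479.0, 180.0], [497.0, -37.0]]
```

Axle yaw is about 5° and the wheel centre is about (520,72,170). Spokes stand at about −35/25/85° from up, so the drum is at about −125°. The plan is two +60° strokes at the top of the wheel with shut fingers pointing down, pushing towards −y.

```bash
python3 -m handwheel '[[[0,0,5],[0,0,-0.05],0],[[0,0,10],[0,0,-0.1],0],[[0,0,16.1],[0,0,-0.13],0],[[0,0,16.1],[0.03,-0.028,-0.13],0],[[0,0,16.1],[0.06,-0.056,-0.13],0],[[0,0,16.1],[0.09,-0.084,-0.13],0],[[0,0,16.1],[0.12,-0.112,-0.13],0],[[0,0,16.1],[0.15,-0.14,-0.13],0],[[0,0,16.1],[0.18,-0.168,-0.13],0],[[0,0,16.1],[0.21,-0.196,-0.13],0],[[0,0,16.1],[0.24,-0.224,-0.13],0],[[0,0,16.1],[0.27,-0.252,-0.13],0]]'
cat > st.py <<'E'
from h import *
import sys
o=get_obs();p=o['tool_pos'];y=o['tcp_rot'][2];t=np.array(eval(sys.argv[1]))  # target in mixer axes x,y rel wheel and z
a=0.089;w=np.array([520+t[0]*np.cos(a)-t[1]*np.sin(a),71.5+t[0]*np.sin(a)+t[1]*np.cos(a),t[2]])
d=w-p;print('t',o['time'],p.round(1),o['tcp_rot'].round(3),'grip',o['grip_width'],'F',np.round(o['contact_force'],1))
print('turn z deg',np.degrees(y-a).round(2),'tool shift',np.round([d[0]*np.cos(y)+d[1]*np.sin(y),d[0]*np.sin(y)-d[1]*np.cos(y),-d[2]],1))
E
python3 st.py '[0,110,350]'
```

```text
time: 1.5
tool_pos: [350.9, -155.0, 356.9]
tcp_rot: [3.141, -0.0, 0.089]
contact_force: [1.0, 0.4, 0.5]
grip_width: 2.6
finger_force: 0.0
t 1.5 [ 350.9 -155.   356.9] [ 3.141 -0.     0.089] grip 2.564129933339318 F [1.  0.4 0.5]
turn z deg 0.03 tool shift [ 188.7 -320.5    6.9]
```

```bash
python3 -m handwheel '[[[0,0,0],[0.02,-0.035,0],0],[[0,0,0],[0.04,-0.07,0],0],[[0,0,0],[0.06,-0.105,0],0],[[0,0,0],[0.08,-0.14,0],0],[[0,0,0],[0.1,-0.175,0],0],[[0,0,0],[0.12,-0.21,0],0],[[0,0,0],[0.14,-0.245,0],0],[[0,0,0],[0.16,-0.28,0],0],[[0,0,0],[0.175,-0.3,0],0],[[0,0,0],[0.189,-0.32,0],0],[[0,0,0],[0.189,-0.32,0],0]]'
python3 st.py '[0,110,238]'
python3 - <<'E'
from h import *
c=cap('side');cv2.imwrite('pics/s2.png',cv2.resize(c['image'][130:400,200:440],(640,600))[:,:,::-1])
E
```

```text
time: 2.6
tool_pos: [510.8, 181.2, 355.7]
tcp_rot: [-3.141, 0.001, 0.092]
contact_force: [-0.1, -1.0, 0.3]
grip_width: 0.2
finger_force: 0.0
t 2.6 [510.8 181.2 355.7] [-3.141e+00  1.000e-03  9.200e-02] grip 0.2323219781567067 F [-0.1 -1.   0.3]
turn z deg 0.2 tool shift [-6.000e-01  1.000e-01  1.177e+02]
```

View pics/s2.png

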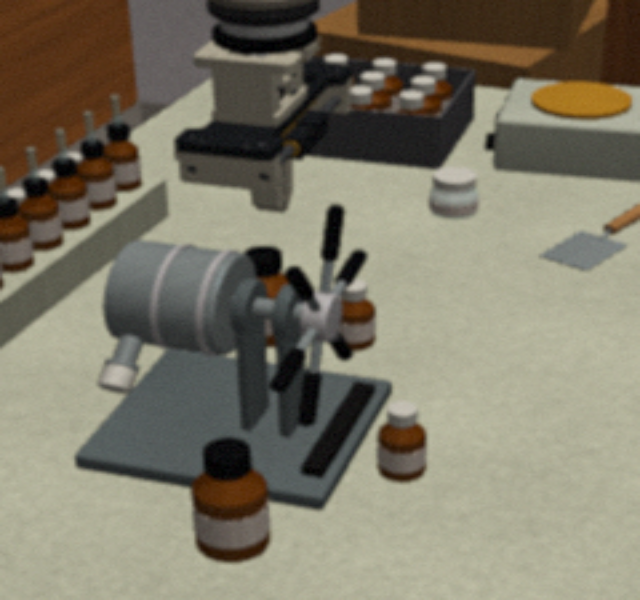

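The picture shows the shut fingertips at (273,190), high above the wheel and on its left, with the path below clear. I'll descend, then push.

```bash
python3 -m handwheel '[[[0,0,0],[0,0,0.03],0],[[0,0,0],[0,0,0.06],0],[[0,0,0],[0,0,0.09],0],[[0,0,0],[0,0,0.11],0],[[0,0,0],[0,0,0.118],0],[[0,0,0],[0,0,0.118],0]]'
python3 -m handwheel '[[[0,0,0],[0,0.01,0],0],[[0,0,0],[0,0.018,0],0],[[0,0,0],[0,0.026,0],0],[[0,0,0],[0,0.034,0],0],[[0,0,0],[0,0.042,0],0],[[0,0,0],[0,0.05,0],0],[[0,0,0],[0,0.058,0],0]]'
python3 st.py '[0,0,238]'
```

```text
time: 3.25
tool_pos: [509.6, 178.3, 238.3]
tcp_rot: [3.141, 0.002, 0.089]
contact_force: [0.3, 0.2, 0.3]
grip_width: 0.5
finger_force: 0.0
time: 3.95
tool_pos: [515.4, 120.4, 238.8]
tcp_rot: [3.141, -0.0, 0.09]
contact_force: [-0.6, 2.9, 2.6]
grip_width: 0.1
finger_force: 1.3
t 3.95 [515.4 120.4 238.8] [ 3.141 -0.     0.09 ] grip 0.11825312992394472 F [-0.6  2.9  2.6]
turn z deg 0.04 tool shift [ 0.2 49.1  0.8]
```

Contact is light at about 3 N. I'll continue to a centre y of about −11.

```bash
python3 -m handwheel '[[[0,0,0],[0,0.008,0],0],[[0,0,0],[0,0.016,0],0],[[0,0,0],[0,0.024,0],0],[[0,0,0],[0,0.032,0],0],[[0,0,0],[0,0.04,0],0],[[0,0,0],[0,0.047,0],0],[[0,0,0],[0,0.053,0],0],[[0,0,0],[0,0.058,0],0],[[0,0,0],[0,0.061,0],0],[[0,0,0],[0,0.061,0],0]]'
python3 st.py '[0,0,238]'
python3 - <<'E'
from h import *
c=cap('side');d=cap('scene')
f=lambda x:cv2.resize(x,(400,560),interpolation=cv2.INTER_CUBIC)
cv2.imwrite('pics/s3.png',np.hstack([f(d['image'][130:330,270:400]),f(c['image'][185:385,220:375])])[:,:,::-1])
E
```

```text
time: 4.95
tool_pos: [520.9, 59.9, 238.7]
tcp_rot: [3.141, -0.0, 0.089]
contact_force: [-0.3, 0.2, -0.4]
grip_width: 0.5
finger_force: 0.2
t 4.95 [520.9  59.9 238.7] [ 3.141 -0.     0.089] grip 0.4633809378128401 F [-0.3  0.2 -0.4]
turn z deg 0.02 tool shift [  0.1 -11.6   0.7]
```

View pics/s3.png

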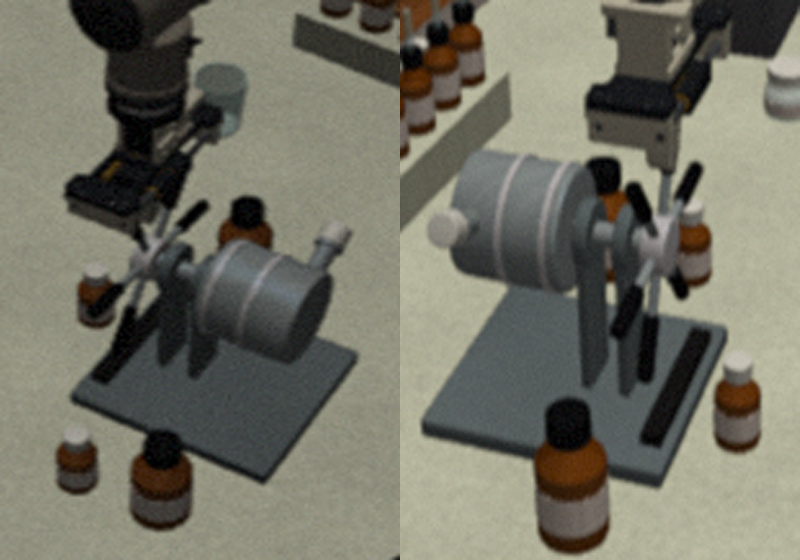

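The neck cap is now at about −60° (left (340,238), right (447,228)). I'll lift, go back over, and measure.

```bash
python3 -m handwheel '[[[0,0,0],[0,-0.002,-0.02],0],[[0,0,0],[0,-0.002,-0.06],0],[[0,0,0],[0,-0.002,-0.09],0],[[0,0,0],[0,-0.03,-0.1],0],[[0,0,0],[0,-0.06,-0.1],0],[[0,0,0],[0,-0.09,-0.1],0],[[0,0,0],[0,-0.115,-0.1],0],[[0,0,0],[0,-0.122,-0.1],0],[[0,0,0],[0,-0.122,-0.1],0]]'
python3 st.py '[0,110,238]'
cat > ang.py <<'E'
from wheel import *
a=0.089;ey=np.array([-np.sin(a),np.cos(a),0]);ex=np.array([np.cos(a),np.sin(a),0]);O=np.array([520,71.5,170])
for n,box in (('scene',(270,400,150,330)),('side',(200,375,190,385))):
    c=cap(n);W=pts(c);g=c['image'].astype(int);M=np.zeros((480,640),bool);M[box[2]:box[3],box[0]:box[1]]=1
    T=np.linalg.inv(c['camera_from_world']);C=T[:3,3]
    def back(u,v,x):  # ray onto plane mixer x
        r=T[:3,:3]@[(u-c['cx'])/c['fx'],(v-c['cy'])/c['fy'],1]
        P=C+r*(((O-C)@ex+x)/(r@ex))-O
        return P@ey,P[2]
    R=W-O;X=R@ex;Y=R@ey;Z=R[...,2];r=np.hypot(Y,Z)
    m=M&(g.max(-1)<60)&(abs(X)<22)&(r>60)&(r<132)
    k,l,s,ce=cv2.connectedComponentsWithStats(m.astype(np.uint8))
    for i in range(1,k):
        if s[i,4]>30:
            y,z=back(*ce[i],0);print(n,'grip',ce[i].round(),s[i,4],'r',np.hypot(y,z).round(),'phi',np.degrees(np.arctan2(-y,z)).round(1))
    m=M&(g.min(-1)>105)&(abs(X-165)<28)&(r>75)&(r<135)
    if m.sum():
        k,l,s,ce=cv2.connectedComponentsWithStats(m.astype(np.uint8));i=1+s[1:,4].argmax()
        y,z=back(*ce[i],165);print(n,'cap',ce[i].round(),s[i,4],'r',np.hypot(y,z).round(),'th',np.degrees(np.arctan2(-y,z)).round(1))
E
python3 ang.py
```

```text
time: 5.95
tool_pos: [509.8, 182.6, 338.7]
tcp_rot: [3.141, -0.0, 0.092]
contact_force: [0.1, -0.3, 1.0]
grip_width: 0.6
finger_force: 0.0
t 5.95 [509.8 182.6 338.7] [ 3.141 -0.     0.092] grip 0.6005828646810085 F [ 0.1 -0.3  1. ]
turn z deg 0.15 tool shift [  0.3   1.6 100.7]
scene grip [327. 195.] 73 r 87.0 phi -33.9
scene grip [333. 206.] 42 r 93.0 phi -95.9
scene grip [313. 211.] 43 r 88.0 phi 26.3
scene grip [304. 237.] 73 r 93.0 phi 84.6
scene grip [310. 247.] 75 r 92.0 phi 144.6
scene cap [378. 212.] 46 r 99.0 th -55.9
side grip [324. 235.] 130 r 90.0 phi 23.1
side grip [332. 250.] 72 r 91.0 phi 82.8
side grip [312. 257.] 98 r 93.0 phi -36.3
side grip [328. 286.] 50 r 94.0 phi 143.1
side grip [307. 296.] 140 r 93.0 phi -93.6
side grip [316. 309.] 157 r 88.0 phi -153.3
side cap [237. 266.] 161 r 105.0 th -63.7
```

The wheel has turned 60° and stands at θ ≈ −65°, with spokes at about 25° mod 60. Second stroke: the same path, ending about 8 mm further on, at centre y ≈ −19.

```bash
python3 -m handwheel '[[[0,0,0],[0,0.002,0.03],0],[[0,0,0],[0,0.002,0.06],0],[[0,0,0],[0,0.002,0.085],0],[[0,0,0],[0,0.002,0.1],0],[[0,0,0],[0,0.002,0.1],0],[[0,0,0],[0,0.01,0.1],0],[[0,0,0],[0,0.018,0.1],0],[[0,0,0],[0,0.026,0.1],0],[[0,0,0],[0,0.034,0.1],0],[[0,0,0],[0,0.042,0.1],0],[[0,0,0],[0,0.05,0.1],0],[[0,0,0],[0,0.058,0.1],0]]'
python3 -m handwheel '[[[0,0,0],[0,0.008,0],0],[[0,0,0],[0,0.016,0],0],[[0,0,0],[0,0.024,0],0],[[0,0,0],[0,0.032,0],0],[[0,0,0],[0,0.04,0],0],[[0,0,0],[0,0.048,0],0],[[0,0,0],[0,0.055,0],0],[[0,0,0],[0,0.061,0],0],[[0,0,0],[0,0.066,0],0],[[0,0,0],[0,0.069,0],0],[[0,0,0],[0,0.07,0],0],[[0,0,0],[0,0.07,0],0]]'
python3 st.py '[0,-19,238]'; python3 ang.py
```

```text
time: 7.25
tool_pos: [515.2, 123.4, 239.0]
tcp_rot: [3.141, -0.0, 0.09]
contact_force: [-0.0, 2.5, 1.6]
grip_width: 0.5
finger_force: 1.3
time: 8.45
tool_pos: [521.4, 54.4, 238.7]
tcp_rot: [3.141, -0.0, 0.09]
contact_force: [-0.3, 1.3, -0.2]
grip_width: 0.5
finger_force: 0.3
t 8.45 [521.4  54.4 238.7] [ 3.141 -0.     0.09 ] grip 0.519057033587182 F [-0.3  1.3 -0.2]
turn z deg 0.04 tool shift [0.1 1.8 0.7]
scene grip [319. 206.] 84 r 65.0 phi -1.0
scene grip [333. 205.] 38 r 93.0 phi -92.8
scene grip [304. 238.] 77 r 93.0 phi 88.0
scene grip [311. 247.] 76 r 93.0 phi 148.2
scene cap [367. 215.] 53 r 111.0 th -0.9
side grip [332. 251.] 65 r 91.0 phi 86.0
side grip [313. 256.] 100 r 91.0 phi -33.0
side grip [327. 288.] 50 r 93.0 phi 146.7
side grip [307. 295.] 134 r 93.0 phi -90.7
side grip [315. 310.] 159 r 88.0 phi -150.0
side cap [251. 222.] 72 r 113.0 th -2.7
```

θ is about −2°. One small nudge, then retract.

```bash
python3 -m handwheel '[[[0,0,0],[0,0.002,0],0],[[0,0,0],[0,0.003,0],0],[[0,0,0],[0,0.003,0],0],[[0,0,0],[0,-0.003,0],0],[[0,0,0],[0,-0.003,-0.03],0],[[0,0,0],[0,-0.003,-0.07],0],[[0,0,0],[0,-0.003,-0.11],0],[[0,0,0],[-0.03,-0.003,-0.13],0],[[0,0,0],[-0.07,-0.003,-0.13],0],[[0,0,0],[-0.1,-0.003,-0.13],0],[[0,0,0],[-0.1,-0.003,-0.13],0]]'
python3 ang.py
python3 - <<'E'
from h import *
c=cap('side');d=cap('scene')
f=lambda x:cv2.resize(x,(400,560),interpolation=cv2.INTER_CUBIC)
cv2.imwrite('pics/s4.png',np.hstack([f(d['image'][130:330,270:400]),f(c['image'][185:385,220:375])])[:,:,::-1])
E
```

```text
time: 9.65
tool_pos: [418.8, 48.6, 369.9]
tcp_rot: [3.141, -0.001, 0.09]
contact_force: [0.3, -0.2, -0.4]
grip_width: 0.5
finger_force: 0.0
scene grip [326. 196.] 73 r 86.0 phi -28.9
scene grip [333. 205.] 47 r 90.0 phi -91.2
scene grip [312. 212.] 42 r 90.0 phi 30.8
scene grip [304. 239.] 78 r 93.0 phi 89.3
scene grip [311. 247.] 77 r 92.0 phi 149.8
scene cap [367. 215.] 54 r 112.0 th 0.7
side grip [325. 235.] 130 r 91.0 phi 28.0
side grip [313. 254.] 97 r 91.0 phi -31.2
side grip [332. 252.] 68 r 92.0 phi 87.7
side grip [327. 289.] 49 r 94.0 phi 148.3
side grip [307. 294.] 133 r 92.0 phi -89.1
side grip [315. 310.] 160 r 88.0 phi -148.5
side cap [252. 221.] 64 r 112.0 th -0.8
```

View pics/s4.png

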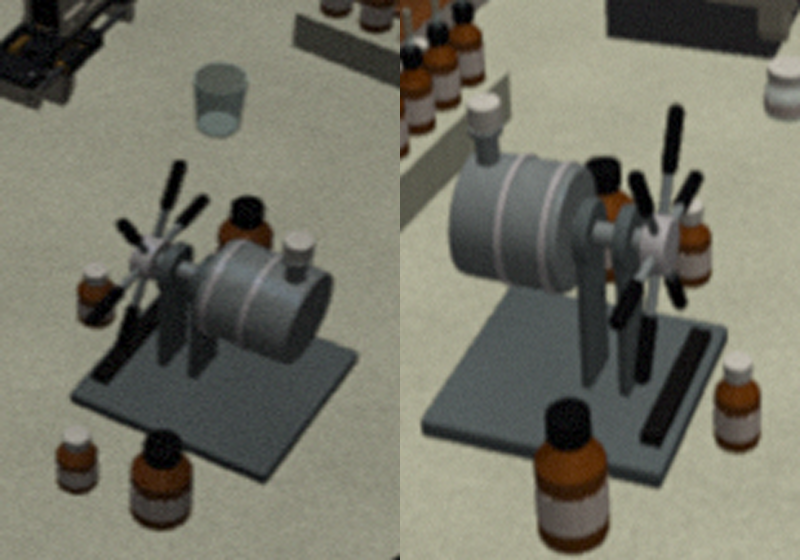

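The neck stands upright (caps at left (298,245) and right (485,110)), within about 1°. Stand and bottles are unmoved and the robot is clear.

```bash
python3 -c "from plant import close_job; print(close_job())"
```

```text
the job is handed in; nothing more can be done
None
```

The filler neck now points straight up, within about 1° as measured in both camera views, after two light spoke pushes. The stand and glassware looked unmoved in the last picture, the robot was clear, and the job is handed in (no verdict was returned).

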